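# Try the test box cover, unlock it if it is caught, and hold it open

### The job

Before touching anything else, tug the cover of the test box up by its ball knob to find out whether its catch is holding it. If it is caught, take the key plate from its stand and slide it down into the slot of the lock head until it is fully home, which frees the catch; leave the plate in there (if the cover comes up freely, the plate can stay in its stand). Lift the cover by its knob to about 45 degrees and finish while the fingers still hold it open there, without disturbing the other things on the bench.

Things in the scene. Friction and masses are not known exactly. Their poses are not given: they have to be found in the camera images.
- tester: Test box, fixed: grey sheet-metal box 140 (x) x 160 (y) x 100 mm high with a flat aluminium cover, top at 106 mm. Origin: centre of its underside; x points away from the robot to the hinge, y left. The dark steel lock head stands against its right (-y) side, from y = -82 to -170 and x = -73 to +8 mm, 95 mm high, and hides the catch.
- knob (a point): Centre of the black ball knob by which the cover is lifted: 24 mm across, on a 12 mm wide stem, 32 mm in front (-x) of the box's front wall, 104 mm above the bench when shut, nothing below it and free on all other sides. Pinch it from above, fingers closing along y; it turns easily between the pads as the cover swings. Axes: the cover's (the test box's when shut).
- cover_hinge (a point): Middle of the cover's hinge line, on the upper rear edge of the test box, 100 mm above the bench; the line runs along this frame's y, and the knob lies 172 mm in front of it.
- cover (a joint): Opening angle of the cover, rad: 0 shut, 0.78 is 45 degrees, 1.35 its stop. The cover weighs about 0.3 kg (about 1.3 N at the knob) and falls shut when let go. If the catch is on, the knob rises only 4 to 9 mm (0.02 to 0.05 rad) and stops hard; if not, it comes up freely. Once freed, the catch stays off.
- slot_floor (a point): Centre of the slot's floor in the lock head, 45 mm above the bench, axes as the test box. Slot 53 mm long (x), 10.5 mm wide (y), 50 mm deep, open at the top (95 mm above the bench), mouth chamfered 4 mm. The plate meets a roller up to 17 mm above the floor and presses it down against 5 to 9 N; the catch is off when the plate stands on the floor.
- key_plate: Key plate: steel slab 50 (x) x 8 (y) x 110 mm (z), 0.15 kg, fine grip lines across its upper part, upright in its stand. Origin: centre of its lower edge. Both ends and both faces are alike. Pinch it across its 8 mm thickness near the top; home in the slot it still stands 60 mm out of the mouth.
- stand: Black block 90 (x) x 50 (y) x 40 mm, fixed to the bench, with a slot 54.5 x 12.5 mm, 30 mm deep, in which the key plate stands with its lower edge 10 mm above the bench. Origin: centre of its underside.
- multimeter: Bystander: handheld meter lying on its back, 144x73x43 mm, origin under its centre.
- screwdriver: Bystander: screwdriver lying flat, 170x27x26 mm, origin under its centre.
- v_block: Bystander: steel V-block, 60x40x30 mm, origin under its centre.
- flux_bottle: Bystander: small white bottle with a blue pointed cap, 44x44x137 mm, origin under its centre.
- side_cutter: Bystander: side cutter lying flat, 138x54x12 mm, origin under its centre.
- bearing: Bystander: ball bearing, 32x32x9 mm, origin under its centre.

How it is judged:
By the outcome, as a careful person would: the job done as asked, in the order asked, and still so for the second after the job is handed in, while the arm keeps its last pose, push and grip.
It also fails if it takes over 54 s, if anything falls off the work surface, if the arm or the gripper's body presses on something with over 40 N, if the wrist force passes 120 N, or if a joint passes its speed limit or range.

### The arm

A 6-joint arm with a two-finger parallel gripper is mounted at the origin on a cart in front of the work surface, level with it; the furniture and walls round the work are solid. World frame = base frame: x ahead of the robot, y to its left, z up, the work surface at z = 0. Lengths are in m, angles in degrees, forces in N, time in s.
With the tool pointing down it reaches from about 0.35 to 0.875 m from the base axis. Payload 4.2 kg.
Tool frame: the origin (TCP) lies between the finger pads; the fingertips stand 11 mm ahead of it and the grasp point (between the pads) lies 8 mm behind it; z points along the fingers, y is the direction in which the jaws open and shut (so a half turn about z gives the same grasp; the last joint's range is limited). The gripper opens to 87 mm and grips with 3 to 60 N. Pads are 19 mm wide; open, the fingers measure 117 mm over their backs; the gripper's body (75 mm by 190 mm) begins 51 mm behind the grasp point.
Start: joints at [81.337, 22.042, 0.453, 0, -68.411, -14.817], TCP at [0.249, 0.573, 0.234] pointing down, gripper open.
Joint ranges: [-179.83, 179.83], [-69.29, 118.12], [-61.27, 80.66], [-181.25, 117.63], [-171.15, -9.14], [-177.46, 177.46]. Speed limits (degrees/s): [159.86, 159.86, 180, 180, 180, 180].

### API

Orientations are given as a 3x3 rotation matrix whose columns are the frame's x, y, z axes.
In Python, from station import sense, capture, get_calibration, finish_job, search_frame, cut_out gives the robot as it stands.
- The arm moves only by the tool arm_command, never from a script. Its argument "rows" is a list of rows, each an object with "fingers": the opening in per cent of the stroke, from 0 (shut) to 100 (fully open); "travel": the shift along the tool's x, y, z in cm, a list of three; "roll": the turn about the tool's z in degrees. A call has 1 to 10 rows; each row is the pose to reach, as a shift and turn from the pose commanded when the call began, along the tool's axes at that moment; what a row does not reach only later rows make up. A row lasts 1/10 s, in which the tool goes at most 50 mm and 8.59 degrees, less where a joint would pass 70% of its speed; a pose out of reach is approached as far as the arm can. A call with a gripper value outside its range is refused whole. The fingers move at their own pace and stop on an object; the grip force is fixed at half the most. Time passes only in rows, so rows that repeat a pose let the fingers close. It gives the time, the measured TCP pose, the force and the opening at its end, in the units of the state.
- sense(): the state, without advancing time (a new reading comes with each control period).
- capture(name): name is "scene" or "top" or "wrist"; returns (picture, depth): 480x640x3 uint8, red, green, blue; 480x640 float32, m along the optical axis (not along the pixel's ray), 0 where there is no reading.
- get_calibration(name): a dict with "fov_y" (degrees; the focal length in pixels is half the picture's height over the tangent of half this angle, whatever the lens; pixels are square), "cx", "cy" (the principal point, pixels), "distortion" ([k1, k2, p1, p2, k3] as OpenCV has them; the pictures are not rectified), "origin" and "attitude" of the camera in the world; the wrist camera has in their place "mount" (4x4, takes a point from camera to tool coordinates, whose origin is the TCP and whose axes are the flange's). Camera axes: x right, y down, z forward; pixel columns grow to the right and rows downward; lengths in m; the calibration is good to about 2 mm. A picture is of the moment at which its call begins: read the wrist's pose just before it. get_calibration takes no time and is no camera call.
- finish_job(): hands the job in, once; it reports no verdict.
Trained networks look in the newest picture that a camera, given by its name, has taken for a name from the list of things; names that differ only in an ending like _2 or _b are one class to them, and where a whole thing is asked for, a point or a joint stands for the part that bears it (a point fixed in the world has none). Each returns a list of dicts, best first, with "p" (0 to 1); they miss things now and then, are a little off and sometimes report something else, mostly with a low value. They report only what shows in the picture. A call takes as long as a camera call.
- search_frame(camera, label): "position" ([x, y, z] in m, in world coordinates, good to about 4 mm: the middle of the surface that is visible of it).
- cut_out(camera, label): "mask" (480x640 bool, what is visible of it).
The state is a dict: "time_s": time; "joints": joint angles; "joint_velocities": joint speeds; "effort": joint torques, N m; "tcp_pos": TCP position; "ee_rot": TCP orientation; "wrist_force": force on the tool from outside, world axes, zero at the start; "moment": the same for the moment, N m; "gripper_width": opening from 0.0 (shut) to 1.0 (fully open).
Only numpy, scipy, OpenCV 4.12 (cv2) and the standard library are available. Lean on these libraries where they do the work, as an engineer would, in place of code of your own. Each camera call takes 0.05 s, during which the arm holds its last target. There are 200 camera calls.

## Working session

There is one attempt and no reset: what is moved stays moved. The work goes in short steps, Python scripts to look and compute and a tool call to move; the robot and the scene stay as the last step left them, time stands still between calls to the robot, and variables do not carry over. Pictures are saved under pics/ and viewed, about 8 in all and at most 12, crops included, and the job is handed in when it is done.

Besides the shell and the picture viewer there is one more tool, called after "Emit:" by a JSON object that holds its "op" and its "data", one argument or row to a line. arm_command: Moves the arm, as the interface text tells. Its arguments: {"type":"object","properties":{"rows":{"type":"array","items":{"type":"object","properties":{"fingers":{"type":"number"},"travel":{"type":"array","items":{"type":"number"}},"roll":{"type":"number"}}}}},"required":["rows"]}

```bash
mkdir -p pics
cat > h.py <<'E'
import numpy as np, cv2
from station import *
def cam(n,s=None):
    c=get_calibration(n); f=240/np.tan(np.radians(c["fov_y"])/2)
    K=np.array([[f,0,c["cx"]],[0,f,c["cy"]],[0,0,1]]); D=np.array(c["distortion"],float)
    if n=="wrist":
        s=s or sense(); M=np.array(c["mount"]); R=np.array(s["ee_rot"])
        return K,D,R@M[:3,:3],R@M[:3,3]+np.array(s["tcp_pos"])
    return K,D,np.array(c["attitude"]),np.array(c["origin"])
def cloud(n,depth,s=None):
    K,D,R,o=cam(n,s); v,u=np.mgrid[0:480,0:640]
    p=cv2.undistortPoints(np.stack([u,v],-1).reshape(-1,1,2).astype(np.float64),K,D).reshape(480,640,2)
    P=np.dstack([p,np.ones((480,640))])*depth[...,None]
    P=P@R.T+o; P[depth<=0]=np.nan; return P
def save(n,img): cv2.imwrite(f"pics/{n}.png",cv2.cvtColor(img,cv2.COLOR_RGB2BGR))
E
python3 - <<'E'
from h import *
s=sense(); print(s)
for n in ("scene","top"):
    im,d=capture(n); save(n,im); np.save(n,cloud(n,d)); print(n,get_calibration(n))
    for l in ("tester","knob","slot_floor","key_plate","stand"):
        print(l,[(np.round(r["position"],3),round(r["p"],2)) for r in search_frame(n,l)[:2]])
E
```

```text
{'time_s': 0.0, 'joints': array([ 8.13363244e+01,  2.20906409e+01,  3.82048040e-01, -2.92305398e-02,
       -6.84102991e+01, -1.48164156e+01]), 'joint_velocities': array([-0.00208999,  0.20125765, -0.02047417, -0.02347229,  0.01125307,
       -0.02243832]), 'effort': array([ 1.32826754e-03, -3.90666676e+01,  1.87402171e+01,  4.21974063e+00,
        1.10551793e-02, -1.82341632e-04]), 'tcp_pos': array([0.24877359, 0.57274656, 0.2324757 ]), 'ee_rot': array([[ 9.17123596e-01, -3.98602182e-01, -7.81531528e-04],
       [-3.98602941e-01, -9.17121462e-01, -1.97987639e-03],
       [ 7.24237097e-05,  2.12731212e-03, -9.99997735e-01]]), 'wrist_force': array([ 1.10036323, -0.92740101,  0.92711206]), 'moment': array([ 0.001071  , -0.00540451, -0.04561265]), 'gripper_width': 1.0014244931895186}
scene {'fov_y': 51.058134972975154, 'cx': 326.7434435260623, 'cy': 236.3026484135875, 'distortion': array([-0.01725049,  0.        ,  0.        ,  0.        ,  0.        ]), 'origin': array([0.13679818, 0.44525693, 0.91075388]), 'attitude': array([[-0.8619669 , -0.37307676,  0.34325908],
       [-0.50695678
[... 386 characters left out ...]
.315,  0.06 ]), 0.41)]
top {'fov_y': 44.95445303726971, 'cx': 325.70629868952443, 'cy': 243.32265656291048, 'distortion': array([-0.15199797,  0.        ,  0.        ,  0.        ,  0.        ]), 'origin': array([ 0.43525599, -0.20602003,  1.29615215]), 'attitude': array([[ 0.02736086, -0.99703386,  0.07193657],
       [-0.9996025 , -0.02679988,  0.00875216],
       [-0.00679831, -0.07214745, -0.99737081]])}
tester [(array([ 0.54 , -0.055,  0.107]), 0.95)]
knob [(array([ 0.537, -0.03 ,  0.106]), 0.68)]
slot_floor [(array([ 0.544, -0.058,  0.106]), 0.86)]
key_plate [(array([ 0.488, -0.37 ,  0.103]), 0.74)]
stand [(array([ 0.491, -0.369,  0.042]), 0.88), (array([ 0.542, -0.034,  0.102]), 0.4)]
```

View pics/top.png

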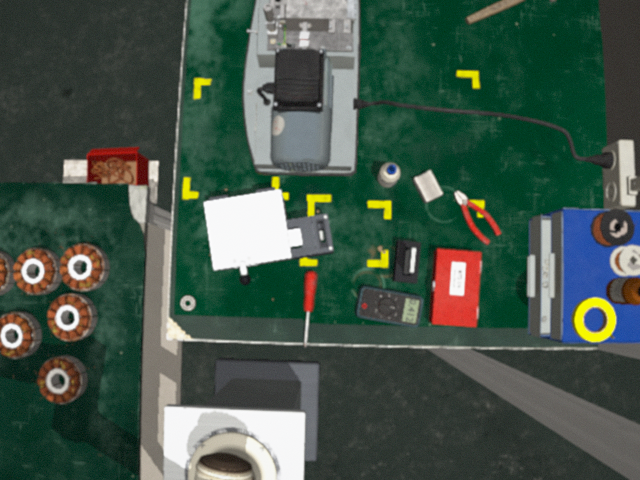

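View pics/scene.png

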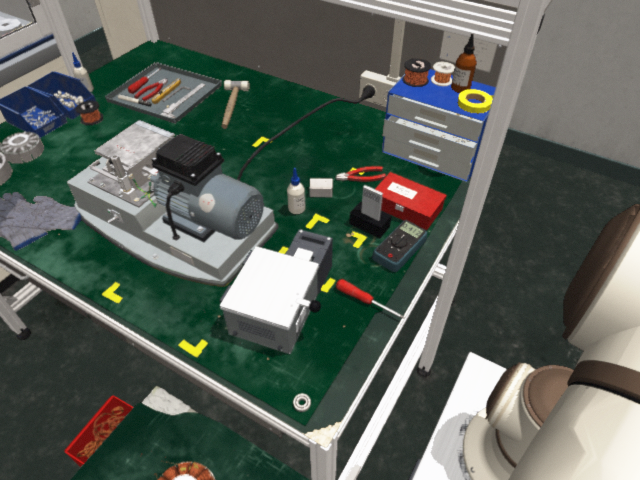

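The top view shows the box (205–290, 190–270), its knob near (245, 280), the lock head (288–332, 213–255) and the plate in its stand near (406, 260). The scene view agrees. Next I'll measure these from depth.

Run:
```python
from h import *
im=cv2.imread("pics/top.png"); P=np.load("top.npy"); z=P[...,2]
v,u=np.mgrid[0:480,0:640]
def rect(m,name):
    m=cv2.morphologyEx(m.astype(np.uint8),cv2.MORPH_OPEN,np.ones((2,2)))>0
    q=P[m]; r=cv2.minAreaRect((q[:,:2]*1000).astype(np.float32)); print(name,m.sum(),np.round(r[0],1),np.round(r[1],1),round(r[2],1),"z",np.round(np.median(q[:,2]),4)); return r
reg=lambda a,b,c,d:(u>=a)&(u<=b)&(v>=c)&(v<=d)
rect(reg(195,292,180,272)&(z>.098)&(z<.115),"cover")
k=reg(236,255,270,292)&(z>.07); q=P[k];print("knob",k.sum(),np.round(np.nanmedian(q,0),4),np.nanmax(q[:,2]),np.nanmin(q,0))
rect(reg(286,340,205,262)&(z>.085)&(z<.102),"lock")
rect(reg(385,425,235,290)&(z>.08)&(z<.13),"plate")
rect(reg(385,425,230,290)&(z>.03)&(z<.05),"stand")
cv2.imwrite("pics/c.png",np.hstack([cv2.resize(im[185:295,235:345],None,fx=3.6,fy=3.6,interpolation=2),cv2.resize(im[205:315,350:460],None,fx=3.6,fy=3.6,interpolation=2)]))
```

```text
cover 5624 [562.  -44.1] [166.1 144.4] 29.6 z nan
knob 118 [ 0.4449 -0.0308  0.109 ] 0.11856913666204516 [ 0.43068084 -0.04050201  0.10032635]
lock 1231 [ 539.4 -162.5] [82.5 89.2] 11.1 z nan
plate 155 [ 490.8 -383.6] [14.6 56.6] 64.3 z nan
stand 730 [ 490.7 -378.6] [58.3 93. ] 85.9 z nan
```

View pics/c.png

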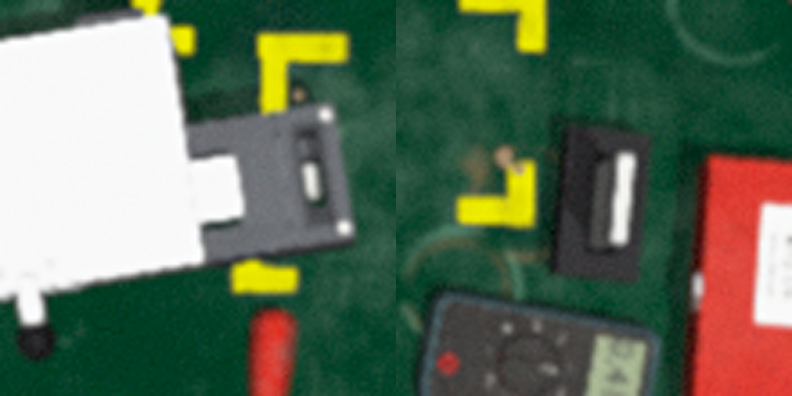

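```bash
cat >> h.py <<'E'
def go(p,yaw):
    "travel (cm, tool axes) and roll for target TCP p, tool x axis at world yaw"
    s=sense(); R=np.array(s["ee_rot"]); t=R.T@(np.array(p)-s["tcp_pos"])*100
    cur=np.degrees(np.arctan2(R[1,0],R[0,0])); r=-(yaw-cur)
    print("travel",np.round(t,2),"roll",round((r+180)%360-180,2),"cur yaw",round(cur,2),"tilt",np.round(R[2],3))
E
python3 - <<'E'
from h import *
print(get_calibration("wrist"))
P=np.load("top.npy"); z=P[...,2]; v,u=np.mgrid[0:480,0:640]
def rect(a,b,c,d,lo,hi,n):
    m=(u>=a)&(u<=b)&(v>=c)&(v<=d)&(z>lo)&(z<hi)
    m=cv2.morphologyEx(m.astype(np.uint8),cv2.MORPH_OPEN,np.ones((3,3)))>0
    r=cv2.minAreaRect((P[m][:,:2]*1000).astype(np.float32)); print(n,m.sum(),np.round(r[0],1),np.round(r[1],1),round(r[2],1))
rect(195,282,180,275,.098,.115,"cover")
rect(395,425,235,290,.08,.13,"plate")
go([.43,-.035,.26],11.1)
E
```

```text
{'fov_y': 70.34133033062108, 'cx': 326.12439682001417, 'cy': 238.01134707731947, 'distortion': array([-0.05034245,  0.        ,  0.        ,  0.        ,  0.        ]), 'mount': array([[ 8.86478939e-05, -9.58899491e-01, -2.83745939e-01,
         7.83358078e-02],
       [ 9.99999935e-01,  1.84404497e-04, -3.10762124e-04,
        -5.15075360e-04],
       [ 3.50313670e-04, -2.83745893e-01,  9.58899445e-01,
        -1.51034025e-01],
       [ 0.00000000e+00,  0.00000000e+00,  0.00000000e+00,
         1.00000000e+00]])}
cover 5315 [539.4 -31.7] [174.1 163.8] 10.6
plate 153 [ 490.9 -373.3] [ 9.  49.4] 85.8
travel [40.84 48.57 -2.64] roll -34.58 cur yaw -23.48 tilt [-0.  0. -1.]
```

Emit:
{"op": "arm_command", "data": {
  "rows": [
    {"fingers": 100,"travel": [4,5,-2.6],"roll": -8},
    {"fingers": 100,"travel": [7,8,-2.6],"roll": -16},
    {"fingers": 100,"travel": [40.8,48.6,-2.6],"roll": -34.6},
    {"fingers": 100,"travel": [40.8,48.6,-2.6],"roll": -34.6},
    {"fingers": 100,"travel": [40.8,48.6,-2.6],"roll": -34.6},
    {"fingers": 100,"travel": [40.8,48.6,-2.6],"roll": -34.6},
    {"fingers": 100,"travel": [40.8,48.6,-2.6],"roll": -34.6},
    {"fingers": 100,"travel": [40.8,48.6,-2.6],"roll": -34.6},
    {"fingers": 100,"travel": [40.8,48.6,-2.6],"roll": -34.6},
    {"fingers": 100,"travel": [40.8,48.6,-2.6],"roll": -34.6}
  ]
}}

```text
time_s: 1.6
tcp_pos: [0.3906, 0.0961, 0.2599]
ee_rot: [[0.981, 0.194, 0.002], [0.194, -0.981, 0.001], [0.002, -0.001, -1.0]]
wrist_force: [1.0, 0.3, 0.2]
gripper_width: 0.998
```

Run:
```python
from h import *
go([.43,-.035,.26],11.1)
```

```text
travel [ 1.33 13.62 -0.02] roll 0.07 cur yaw 11.17 tilt [ 0.002 -0.001 -1.   ]
```

Emit:
{"op": "arm_command", "data": {
  "rows": [
    {"fingers": 100,"travel": [1.3,13.6,0],"roll": 0},
    {"fingers": 100,"travel": [1.3,13.6,0],"roll": 0},
    {"fingers": 100,"travel": [1.3,13.6,0],"roll": 0},
    {"fingers": 100,"travel": [1.3,13.6,0],"roll": 0},
    {"fingers": 100,"travel": [1.3,13.6,0],"roll": 0}
  ]
}}

```text
time_s: 2.1
tcp_pos: [0.4294, -0.0337, 0.2592]
ee_rot: [[0.982, 0.19, -0.0], [0.19, -0.982, 0.0], [-0.0, -0.0, -1.0]]
wrist_force: [-0.2, 0.4, 0.5]
gripper_width: 1.002
```

Run:
```python
from h import *
s=sense(); im,d=capture("wrist"); save("w1",im); P=cloud("wrist",d,s); np.save("w1",P); print(s["tcp_pos"])
for l in ("knob","slot_floor"):
    for r in cut_out("wrist",l)[:3]:
        m=r["mask"]&np.isfinite(P[...,2]); vv,uu=np.nonzero(m); q=P[m]
        print(l,round(r["p"],2),m.sum(),uu.min(),uu.max(),vv.min(),vv.max(),np.round(np.median(q,0),4),np.round(np.percentile(q,[2,98],0),4).tolist())
```

```text
[ 0.42943269 -0.03372556  0.25918972]
knob 0.9 37144 250 477 0 225 [ 0.547  -0.0334  0.1059] [[0.464, -0.1301, 0.1042], [0.6185, 0.0489, 0.108]]
slot_floor 0.76 44273 250 542 0 225 [ 0.5462 -0.0485  0.1057] [[0.4666, -0.1968, 0.0892], [0.617, 0.0478, 0.1078]]
slot_floor 0.34 36923 250 476 0 225 [ 0.547  -0.0332  0.1059] [[0.4643, -0.1287, 0.1043], [0.6183, 0.0487, 0.108]]
```

View pics/w1.png

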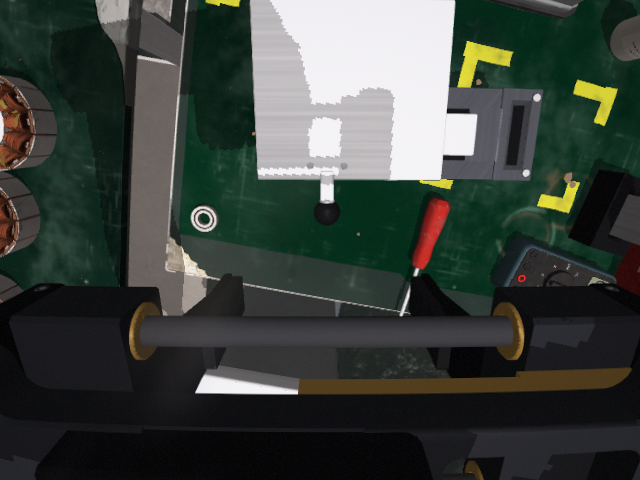

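Wrist view: the knob is at (327, 213), the slot in the lock head near (516, 135), and the screwdriver shaft near (410, 290), clear of the knob.

Run:
```python
from h import *
P=np.load("w1.npy"); z=P[...,2]; v,u=np.mgrid[0:480,0:640]
def rect(m,n):
    m=cv2.morphologyEx(m.astype(np.uint8),cv2.MORPH_OPEN,np.ones((3,3)))>0
    r=cv2.minAreaRect((P[m][:,:2]*1000).astype(np.float32)); print(n,m.sum(),np.round(r[0],1),np.round(r[1],1),round(r[2],1),np.round(np.median(z[m]),4)); return r
rect((u>445)&(u<560)&(v>70)&(v<200)&(z>.088)&(z<.101),"lock")
# knob
m=(np.hypot(u-327,v-213)<11)&(z>.09); q=P[m]
A=np.c_[2*q,np.ones(len(q))]; x=np.linalg.lstsq(A,(q**2).sum(1),rcond=None)[0]; c=x[:3]
print("knob sphere",np.round(c,4),np.sqrt(x[3]+c@c),"med",np.round(np.median(q,0),4),"max z",q[:,2].max(),len(q))
# slot: dark pixels intensities / holes in lock top
g=cv2.cvtColor(cv2.imread("pics/w1.png"),cv2.COLOR_BGR2GRAY)
m=(u>500)&(u<532)&(v>95)&(v<178)&(g<35); vv,uu=np.nonzero(m)
K,D,R,o=cam("wrist")
def ray(px,h):
    p=cv2.undistortPoints(np.float64(px).reshape(-1,1,2),K,D).reshape(-1,2); d=np.c_[p,np.ones(len(p))]@R.T
    return o+d*((h-o[2])/d[:,2])[:,None]
W=ray(np.c_[uu,vv],.095); r=cv2.minAreaRect((W[:,:2]*1000).astype(np.float32)); print("slot",m.sum(),r)
for px in ([537,97],[526,173],[543,90],[533,181],[327,213]): print(px,np.round(ray([px],.104 if px[0]==327 else .095),4))
```

```text
lock 6314 [ 538.2 -163.5] [80.5 85.7] 10.6 0.0947
knob sphere [ 0.4422 -0.0317  0.1059] 0.010453712973687595 med [ 0.4434 -0.0315  0.1136] max z 0.11714607492151774 370
slot 612 ((542.8468627929688, -183.01983642578125), (50.90700912475586, 9.955354690551758), 11.02916145324707)
[537, 97] [[ 0.5786 -0.1921  0.095 ]]
[526, 173] [[ 0.5131 -0.205   0.095 ]]
[543, 90] [[ 0.5854 -0.1955  0.095 ]]
[533, 181] [[ 0.5074 -0.2142  0.095 ]]
[327, 213] [[ 0.4412 -0.0303  0.104 ]]
```

Run:
```python
from h import *
go([.442,-.031,.097],11)
```

```text
travel [ 1.26  0.14 16.24] roll 0.21 cur yaw 11.21 tilt [ 0. -0. -1.]
```

Emit:
{"op": "arm_command", "data": {
  "rows": [
    {"fingers": 100,"travel": [1.2,0,0],"roll": 0},
    {"fingers": 100,"travel": [1.25,-0.1,4],"roll": 0},
    {"fingers": 80,"travel": [1.25,-0.1,8],"roll": 0},
    {"fingers": 60,"travel": [1.25,-0.1,12],"roll": 0},
    {"fingers": 50,"travel": [1.25,-0.1,16],"roll": 0},
    {"fingers": 45,"travel": [1.25,-0.1,16.2],"roll": 0},
    {"fingers": 45,"travel": [1.25,-0.1,16.2],"roll": 0}
  ]
}}

```text
time_s: 2.95
tcp_pos: [0.4424, -0.0289, 0.0974]
ee_rot: [[0.981, 0.195, -0.001], [0.195, -0.981, -0.001], [-0.001, 0.001, -1.0]]
wrist_force: [0.3, 0.3, 1.6]
gripper_width: 0.633
```

Emit:
{"op": "arm_command", "data": {
  "rows": [
    {"fingers": 0,"travel": [0,0,0],"roll": 0},
    {"fingers": 0,"travel": [0,0,0],"roll": 0},
    {"fingers": 0,"travel": [0,0,0],"roll": 0},
    {"fingers": 0,"travel": [0,0,0],"roll": 0},
    {"fingers": 0,"travel": [0,0,0],"roll": 0}
  ]
}}

```text
time_s: 3.45
tcp_pos: [0.4427, -0.0311, 0.0985]
ee_rot: [[0.981, 0.195, 0.003], [0.195, -0.981, -0.003], [0.002, 0.003, -1.0]]
wrist_force: [2.6, -10.4, 1.6]
gripper_width: 0.256
```

Emit:
{"op": "arm_command", "data": {
  "rows": [
    {"fingers": 0,"travel": [0,0.15,-0.1],"roll": 0},
    {"fingers": 0,"travel": [0,0.2,-0.4],"roll": 0},
    {"fingers": 0,"travel": [0,0.2,-0.7],"roll": 0},
    {"fingers": 0,"travel": [0,0.2,-1.0],"roll": 0},
    {"fingers": 0,"travel": [0,0.2,-1.0],"roll": 0}
  ]
}}

```text
time_s: 3.95
tcp_pos: [0.4431, -0.0313, 0.1071]
ee_rot: [[0.981, 0.193, 0.003], [0.193, -0.981, 0.001], [0.003, -0.0, -1.0]]
wrist_force: [6.5, -2.9, -9.5]
gripper_width: 0.258
```

Emit:
{"op": "arm_command", "data": {
  "rows": [
    {"fingers": 0,"travel": [0,0,-0.2],"roll": 0},
    {"fingers": 0,"travel": [0,0,-0.4],"roll": 0},
    {"fingers": 0,"travel": [0,0,-0.4],"roll": 0}
  ]
}}

```text
time_s: 4.25
tcp_pos: [0.4429, -0.0314, 0.1087]
ee_rot: [[0.981, 0.192, 0.002], [0.192, -0.981, 0.001], [0.002, -0.001, -1.0]]
wrist_force: [13.7, -4.9, -27.3]
gripper_width: 0.253
```

Run:
```python
from h import *
s=sense(); im,d=capture("wrist"); save("w2",im); P=cloud("wrist",d,s); z=P[...,2]
print(s["tcp_pos"],s["wrist_force"],s["gripper_width"])
# cover tilt: plane fit on near-cover points
c=np.array([.547,-.035]); m=(np.abs(P[...,0]-c[0])<.05)&(np.abs(P[...,1]-c[1])<.05)&(z>.09)&(z<.2)
q=P[m]; x=np.linalg.lstsq(np.c_[q[:,:2]-c,np.ones(len(q))],q[:,2],rcond=None)[0]; print(m.sum(),x)
```

```text
[ 0.44286598 -0.03141855  0.1086976 ] [ 13.67845429  -4.92971237 -27.33200621] 0.253299374235835
48673 [-0.05444755 -0.00967881  0.10965901]
```

The cover is caught: it stopped hard at 27 N and about 0.05 rad. I'll lower it, let go and move to the plate.

Emit:
{"op": "arm_command", "data": {
  "rows": [
    {"fingers": 0,"travel": [0,0,0.5],"roll": 0},
    {"fingers": 0,"travel": [0,0,1.0],"roll": 0},
    {"fingers": 0,"travel": [0,0,1.35],"roll": 0},
    {"fingers": 60,"travel": [0,0,1.4],"roll": 0},
    {"fingers": 60,"travel": [0,0,1.4],"roll": 0},
    {"fingers": 60,"travel": [0,0,1.4],"roll": 0},
    {"fingers": 60,"travel": [0,0,1.4],"roll": 0}
  ]
}}

```text
time_s: 5.0
tcp_pos: [0.4413, -0.0316, 0.0971]
ee_rot: [[0.981, 0.193, -0.001], [0.193, -0.981, -0.0], [-0.001, -0.0, -1.0]]
wrist_force: [-0.0, 0.8, -0.9]
gripper_width: 0.528
```

Run:
```python
from h import *
s=sense(); print(s["gripper_width"],s["tcp_pos"])
go([.442,-.031,.26],11.0); go([.475,-.37,.26],3)
```

```text
0.5282437189550164 [ 0.44130102 -0.03155037  0.09708904]
travel [  0.06  -0.04 -16.29] roll 0.11 cur yaw 11.11 tilt [-0.001 -0.    -1.   ]
travel [ -3.23  33.86 -16.29] roll 8.11 cur yaw 11.11 tilt [-0.001 -0.    -1.   ]
```

Emit:
{"op": "arm_command", "data": {
  "rows": [
    {"fingers": 60,"travel": [0,0,-4.5],"roll": 0},
    {"fingers": 100,"travel": [0,0,-9],"roll": 0},
    {"fingers": 100,"travel": [-4,34,-16.3],"roll": 8},
    {"fingers": 100,"travel": [-4,34,-16.3],"roll": 8},
    {"fingers": 100,"travel": [-4,34,-16.3],"roll": 8},
    {"fingers": 100,"travel": [-4,34,-16.3],"roll": 8},
    {"fingers": 100,"travel": [-4,34,-16.3],"roll": 8},
    {"fingers": 100,"travel": [-4,34,-16.3],"roll": 8},
    {"fingers": 100,"travel": [-4,34,-16.3],"roll": 8},
    {"fingers": 100,"travel": [-4,34,-16.3],"roll": 8}
  ]
}}

```text
time_s: 6.0
tcp_pos: [0.4683, -0.3779, 0.2602]
ee_rot: [[0.999, 0.049, 0.001], [0.049, -0.999, -0.002], [0.001, 0.002, -1.0]]
wrist_force: [-0.3, 1.0, -0.9]
gripper_width: 0.999
```

Emit:
{"op": "arm_command", "data": {
  "rows": [
    {"fingers": 100,"travel": [0,0,0],"roll": 0},
    {"fingers": 100,"travel": [0,0,0],"roll": 0}
  ]
}}

```text
time_s: 6.2
tcp_pos: [0.4678, -0.372, 0.2596]
ee_rot: [[0.998, 0.055, -0.001], [0.055, -0.998, 0.001], [-0.001, -0.001, -1.0]]
wrist_force: [-0.0, 0.9, -0.8]
gripper_width: 1.0
```

Run:
```python
from h import *
s=sense(); im,d=capture("wrist"); save("w3",im); P=cloud("wrist",d,s); np.save("w3",P); z=P[...,2]; print(s["tcp_pos"])
def rect(m,n):
    m=cv2.morphologyEx(m.astype(np.uint8),cv2.MORPH_OPEN,np.ones((3,3)))>0
    r=cv2.minAreaRect((P[m][:,:2]*1000).astype(np.float32)); print(n,m.sum(),np.round(r[0],1),np.round(r[1],1),round(r[2],1),np.round(np.median(z[m]),4))
near=(np.abs(P[...,0]-.491)<.06)&(np.abs(P[...,1]+.373)<.045)
rect(near&(z>.113)&(z<.127),"plate"); rect(near&(z>.035)&(z<.046),"stand")
```

```text
[ 0.46781049 -0.37198711  0.25956078]
plate 528 [ 490.9 -374.7] [ 8.1 50. ] 85.8 0.1199
stand 2963 [ 490.7 -374.8] [50.1 90.5] 85.7 0.04
```

View pics/w3.png

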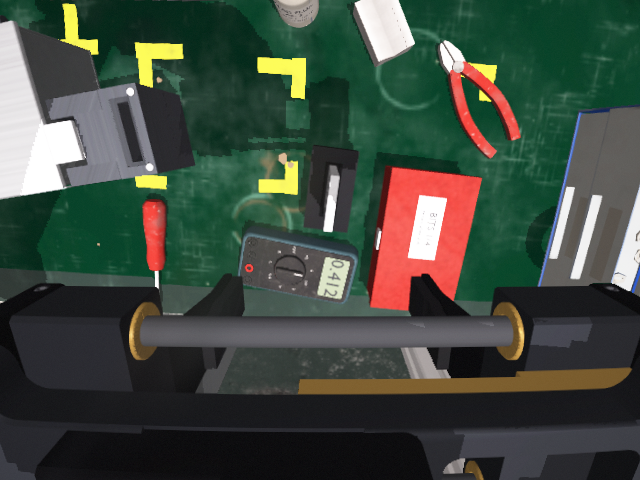

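Wrist view: the plate in its stand at (331, 197), the multimeter at (298, 265) and the red box at (425, 235), all below fingertip height at the grasp.

Run:
```python
from h import *
P=np.load("w3.npy"); print("redbox z",np.nanmedian(P[180:200,440:460,2]), "left edge",P[200,385])
go([.4909,-.3747,.094],-4.2)
```

```text
redbox z 0.049507846718521126 left edge [ 0.48419698 -0.43466125  0.04348906]
travel [ 2.29  0.44 16.58] roll 7.39 cur yaw 3.19 tilt [-0.001 -0.001 -1.   ]
```

Emit:
{"op": "arm_command", "data": {
  "rows": [
    {"fingers": 100,"travel": [2.3,0.45,4],"roll": 7.4},
    {"fingers": 60,"travel": [2.3,0.45,8],"roll": 7.4},
    {"fingers": 50,"travel": [2.3,0.45,11],"roll": 7.4},
    {"fingers": 50,"travel": [2.3,0.45,11],"roll": 7.4},
    {"fingers": 50,"travel": [2.3,0.45,11],"roll": 7.4}
  ]
}}

```text
time_s: 6.75
tcp_pos: [0.4921, -0.3755, 0.1511]
ee_rot: [[0.997, -0.072, -0.0], [-0.072, -0.997, -0.001], [-0.0, 0.001, -1.0]]
wrist_force: [-0.3, -0.1, 0.8]
gripper_width: 0.726
```

Run:
```python
from h import *
print(sense()["gripper_width"]); go([.4909,-.3747,.094],-4.2)
```

```text
0.7263014485110133
travel [-0.12 -0.08  5.71] roll 0.04 cur yaw -4.16 tilt [-0.     0.001 -1.   ]
```

Emit:
{"op": "arm_command", "data": {
  "rows": [
    {"fingers": 50,"travel": [-0.1,-0.1,3],"roll": 0},
    {"fingers": 40,"travel": [-0.1,-0.1,5.7],"roll": 0},
    {"fingers": 40,"travel": [-0.1,-0.1,5.7],"roll": 0},
    {"fingers": 0,"travel": [-0.1,-0.1,5.7],"roll": 0},
    {"fingers": 0,"travel": [-0.1,-0.1,5.7],"roll": 0},
    {"fingers": 0,"travel": [-0.1,-0.1,5.7],"roll": 0},
    {"fingers": 0,"travel": [-0.1,-0.1,5.7],"roll": 0},
    {"fingers": 0,"travel": [-0.1,-0.1,5.7],"roll": 0},
    {"fingers": 0,"travel": [-0.1,-0.1,5.7],"roll": 0}
  ]
}}

```text
time_s: 7.65
tcp_pos: [0.4911, -0.3752, 0.0944]
ee_rot: [[0.997, -0.074, 0.001], [-0.074, -0.997, -0.001], [0.001, 0.001, -1.0]]
wrist_force: [0.0, 1.4, 5.1]
gripper_width: 0.096
```

Emit:
{"op": "arm_command", "data": {
  "rows": [
    {"fingers": 0,"travel": [0,0,-2],"roll": 0},
    {"fingers": 0,"travel": [0,0,-5],"roll": 0},
    {"fingers": 0,"travel": [0,0,-9],"roll": 0},
    {"fingers": 0,"travel": [0,0,-13],"roll": 0},
    {"fingers": 0,"travel": [0,0,-13],"roll": 0},
    {"fingers": 0,"travel": [0,0,-13],"roll": 0}
  ]
}}

```text
time_s: 8.25
tcp_pos: [0.4904, -0.3748, 0.2234]
ee_rot: [[0.997, -0.075, 0.001], [-0.075, -0.997, 0.0], [0.001, -0.001, -1.0]]
wrist_force: [0.1, 0.2, -1.7]
gripper_width: 0.09
```

Run:
```python
from h import *
s=sense(); print(s["gripper_width"],s["tcp_pos"],s["wrist_force"]); go([.515,-.25,.226],11)
im,d=capture("wrist"); save("w4",im); P=cloud("wrist",d,s); np.save("w4",P); R=np.array(s["ee_rot"]); Q=(P-s["tcp_pos"])@R
m=(np.abs(Q[...,1])<.012)&(np.abs(Q[...,0])<.05)&(Q[...,2]>-.03)&(Q[...,2]<.12); q=Q[m]
print(m.sum(),np.round(np.percentile(q,[1,50,99],0),4).tolist())
```

```text
0.08986536860276109 [ 0.49044893 -0.37476805  0.22343689] [ 0.08504551  0.18461891 -1.69242963]
travel [  1.51 -12.63  -0.25] roll -15.31 cur yaw -4.31 tilt [ 0.001 -0.001 -1.   ]
3588 [[-0.0223, -0.0115, -0.029], [0.0119, -0.0, -0.0209], [0.0254, 0.0114, 0.0728]]
```

Run:
```python
from h import *
go([.53,-.255,.226],11)
P=np.load("w4.npy"); s=sense(); R=np.array(s["ee_rot"]); Q=(P-s["tcp_pos"])@R
for a,b in ((0.01,.03),(.03,.05),(.05,.07),(.07,.085)):
    m=(np.abs(Q[...,1])<.012)&(Q[...,0]>.018)&(Q[...,0]<.035)&(Q[...,2]>a)&(Q[...,2]<b); print(a,m.sum(),np.round(np.median(Q[m],0),4))
```

```text
travel [  3.12 -12.21  -0.4 ] roll -15.31 cur yaw -4.31 tilt [-0.002 -0.002 -1.   ]
0.01 166 [ 0.0255 -0.0001  0.0193]
0.03 121 [ 0.0255 -0.0001  0.0395]
0.05 89 [ 0.0254 -0.0001  0.0591]
0.07 44 [ 0.0254 -0.0001  0.0754]
```

Emit:
{"op": "arm_command", "data": {
  "rows": [
    {"fingers": 0,"travel": [3,-4,0],"roll": -8},
    {"fingers": 0,"travel": [3,-8,0],"roll": -15},
    {"fingers": 0,"travel": [3,-12,-0.3],"roll": -15.3},
    {"fingers": 0,"travel": [3,-12,-0.3],"roll": -15.3},
    {"fingers": 0,"travel": [3,-12,-0.3],"roll": -15.3},
    {"fingers": 0,"travel": [3,-12,-0.3],"roll": -15.3}
  ]
}}

```text
time_s: 8.9
tcp_pos: [0.5288, -0.2579, 0.2248]
ee_rot: [[0.982, 0.191, -0.003], [0.191, -0.982, 0.001], [-0.002, -0.001, -1.0]]
wrist_force: [0.2, -0.2, -0.3]
gripper_width: 0.088
```

Run:
```python
from h import *
s=sense(); im,d=capture("wrist"); save("w5",im); P=cloud("wrist",d,s); np.save("w5",P); print(s["tcp_pos"]); go([.5428,-.183,.226],11)
z=P[...,2]; m=(np.abs(P[...,0]-.54)<.06)&(np.abs(P[...,1]+.1635)<.06)&(z>.088)&(z<.101)
m=cv2.morphologyEx(m.astype(np.uint8),cv2.MORPH_OPEN,np.ones((3,3)))>0
r=cv2.minAreaRect((P[m][:,:2]*1000).astype(np.float32)); print(m.sum(),r)
```

```text
[ 0.52883615 -0.25790347  0.22480861]
travel [ 2.8  -7.13 -0.1 ] roll -0.05 cur yaw 10.95 tilt [-0.002 -0.001 -1.   ]
8085 ((550.3218383789062, -158.0521240234375), (105.11259460449219, 91.9560546875), 10.37537956237793)
```

View pics/w5.png

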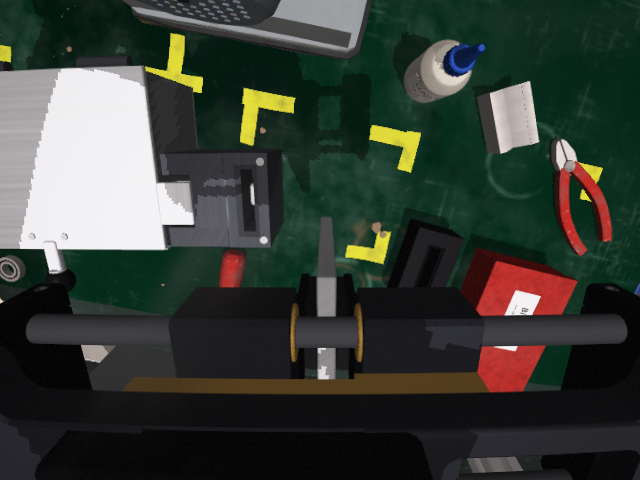

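Wrist view: the held plate is upright at (326, 260), the slot runs from about (248, 168) to (250, 235), and the stand is empty.

Run:
```python
from h import *
K,D,R,o=cam("wrist")
def ray(px,h):
    p=cv2.undistortPoints(np.float64(px).reshape(-1,1,2),K,D).reshape(-1,2); d=np.c_[p,np.ones(len(p))]@R.T
    return o+d*((h-o[2])/d[:,2])[:,None]
g=cv2.cvtColor(cv2.imread("pics/w5.png"),cv2.COLOR_BGR2GRAY)
for v in (185,200,215): print(v,g[v,232:284:2])
print(g[158:246:2,246])
print(np.round(ray([[260,161],[264,240]],.095),4))
P=np.load("w5.npy");t=np.radians(11);c=np.array([.5428,-.183]);q=P[...,:2]-c
X=q[...,0]*np.cos(t)+q[...,1]*np.sin(t);Y=-q[...,0]*np.sin(t)+q[...,1]*np.cos(t);z=P[...,2]
b=np.arange(-.0305,.0305,.001)
m=(np.abs(X)<.018); 
for lo in np.arange(-.016,.017,.001):
    k=m&(Y>=lo)&(Y<lo+.001)&(z>.03); print(round(lo*1000+.5,1),round(float(np.median(z[k])),3) if k.any() else None,end="; ")
print()
m=(np.abs(Y)<.003)
for lo in np.arange(-.036,.036,.001):
    k=m&(X>=lo)&(X<lo+.001)&(z>.03); print(round(lo*1000+.5,1),round(float(np.median(z[k])),3) if k.any() else None,end="; ")
```

```text
185 [ 86  90  46  44  42  24  25  24  24  96 156  45  44  55  56  56  57  57
  29  22  25  25  28  27  29  38]
200 [ 89  89  75  73  70  40  30  30  29  71 212 129  45  51  54  55  55  55
  50  26  30  30  31  30  29  31]
215 [90 90 81 73 72 67 32 30 31 26 26 36 66 61 90 91 90 91 83 30 31 30 32 31
 31 28]
[55 57 56 55 45 43 22 23 24 23 23 24 25 25 27 29 28 30 29 30 28 30 30 28
 30 31 31 30 30 31 32 33 30 32 29 32 39 70 70 73 89 88 90 88]
[[ 0.5778 -0.1939  0.095 ]
 [ 0.5121 -0.2065  0.095 ]]
-15.5 0.321; -14.5 0.32; -13.5 0.323; -12.5 0.322; -11.5 0.323; -10.5 0.324; -9.5 0.325; -8.5 0.325; -7.5 0.324; -6.5 0.324; -5.5 0.322; -4.5 0.32; -3.5 0.318; -2.5 0.317; -1.5 0.301; -0.5 0.3; 0.5 0.084; 1.5 0.085; 2.5 0.299; 3.5 0.299; 4.5 0.299; 5.5 0.299; 6.5 0.3; 7.5 0.299; 8.5 0.297; 9.5 0.296; 10.5 0.293; 11.5 0.291; 12.5 0.286; 13.5 0.289; 14.5 0.287; 15.5 0.096; 16.5 0.095; 
-35.5 0.095; -34.5 0.095; -33.5 0.095; -32.5 0.095; -31.5 0.095; -30.5 0.094; -29.5 0.093; -28.5 0.086; -27.5 0.074; -26.5 0.077; -25.5 0.077; -24.5 0.076; -23.5 0.07; -22.5 0.084; -21.5 0.079; -20.5 0.073; -19.5 0.078; -18.5 0.085; -17.5 0.326; -16.5 0.326; -15.5 0.326; -14.5 0.093; -13.5 0.21; -12.5 0.085; -11.5 0.082; -10.5 0.08; -9.5 0.073; -8.5 0.078; -7.5 0.074; -6.5 0.073; -5.5 0.075; -4.5 0.074; -3.5 0.077; -2.5 0.072; -1.5 0.086; -0.5 0.3; 0.5 0.301; 1.5 0.301; 2.5 0.301; 3.5 0.301; 4.5 0.3; 5.5 0.299; 6.5 0.299; 7.5 0.317; 8.5 0.317; 9.5 0.085; 10.5 0.075; 11.5 0.075; 12.5 0.076; 13.5 0.072; 14.5 0.079; 15.5 0.077; 16.5 0.075; 17.5 0.074; 18.5 0.079; 19.5 0.076; 20.5 0.072; 21.5 0.078; 22.5 0.082; 23.5 0.091; 24.5 0.091; 25.5 0.092; 26.5 0.092; 27.5 0.093; 28.5 0.094; 29.5 0.094; 30.5 0.095; 31.5 0.095; 32.5 0.094; 33.5 0.095; 34.5 0.095; 35.5 0.095;
```

Run:
```python
from h import *
K,D,R,o=cam("wrist")
px=np.float64([[235.5,215],[259.5,215],[235,185],[257.5,185],[234.5,200],[258,200]])
p=cv2.undistortPoints(px.reshape(-1,1,2),K,D).reshape(-1,2); d=np.c_[p,np.ones(len(p))]@R.T
W=(o+d*((.095-o[2])/d[:,2])[:,None])[:,:2]
t=np.radians(11);q=W-[.5428,-.183];print(np.round(np.c_[q@[np.cos(t),np.sin(t)],q@[-np.sin(t),np.cos(t)]]*1000,1))
go([.5428,-.183,.226],11)
```

```text
[[-12.5   5.9]
 [-12.5 -14.5]
 [ 12.9   4.4]
 [ 12.8 -14.2]
 [  0.4   5.8]
 [  0.3 -14. ]]
travel [ 2.8  -7.13 -0.1 ] roll -0.05 cur yaw 10.95 tilt [-0.002 -0.001 -1.   ]
```

Run:
```python
from h import *
a=cv2.imread("pics/w1.png"); b=cv2.imread("pics/w5.png")
cv2.imwrite("pics/d.png",np.hstack([cv2.resize(a[80:190,455:555],None,fx=4,fy=4,interpolation=1),cv2.resize(b[145:255,190:290],None,fx=4,fy=4,interpolation=1)]))
g=cv2.cvtColor(a,cv2.COLOR_BGR2GRAY)
for v in (120,135,150): print(v,g[v,494:542:2])
```

```text
120 [ 87  91  92 116  90  88  86  85  69  27  20  21  22  22  33  61  60  60
  84  86  87  87  79  49]
135 [90 94 98 93 89 86 80 69 24 21 21 21 24 37 62 61 63 87 86 87 88 72 42 42]
150 [ 93 107 100  89  89  87  70  27  19  22  20  22  40  61  63  61  84  87
  87  88  71  48  48  45]
```

View pics/d.png

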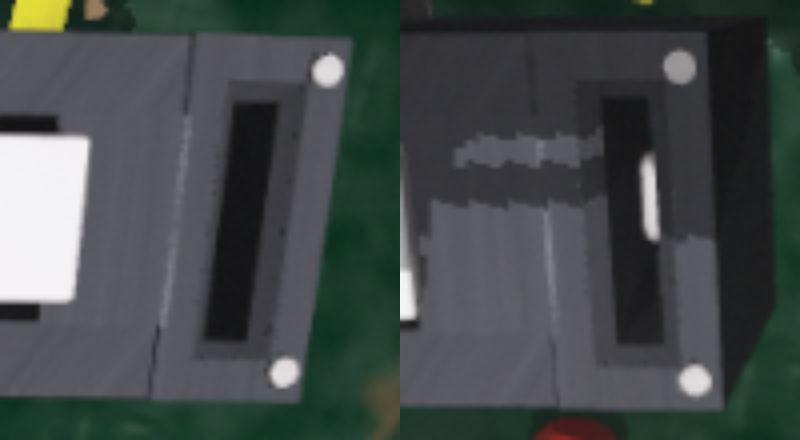

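Run:
```python
from h import *
K,D,R,o=cam("wrist")
p=cv2.undistortPoints(np.float64([[[247.25,200.5]]]),K,D).reshape(-1,2); d=np.c_[p,[1]]@R.T; print("w5",o+d*((.095-o[2])/d[:,2])[:,None])
s={"tcp_pos":np.array([.42943,-.03373,.25919]),"ee_rot":[[.982,.19,0],[.19,-.982,0],[0,0,-1]]}
K,D,R,o=cam("wrist",s)
p=cv2.undistortPoints(np.float64([[[517.75,135.2]]]),K,D).reshape(-1,2); d=np.c_[p,[1]]@R.T; print("w1",o+d*((.095-o[2])/d[:,2])[:,None])
go([.5435,-.1863,.226],11)
```

```text
w5 [[ 0.54363976 -0.18784011  0.095     ]]
w1 [[ 0.54305565 -0.18780779  0.095     ]]
travel [ 2.8  -6.79 -0.1 ] roll -0.05 cur yaw 10.95 tilt [-0.002 -0.001 -1.   ]
```

Both views agree on the slot centre, (0.5434, −0.1878), so I'll use that.

Emit:
{"op": "arm_command", "data": {
  "rows": [
    {"fingers": 0,"travel": [2.8,-4,0],"roll": 0},
    {"fingers": 0,"travel": [2.8,-6.65,0],"roll": 0},
    {"fingers": 0,"travel": [2.8,-6.65,0],"roll": 0},
    {"fingers": 0,"travel": [2.8,-6.65,0],"roll": 0},
    {"fingers": 0,"travel": [2.8,-6.65,0],"roll": 0}
  ]
}}

```text
time_s: 9.45
tcp_pos: [0.544, -0.1882, 0.226]
ee_rot: [[0.982, 0.19, -0.0], [0.19, -0.982, -0.0], [-0.0, 0.0, -1.0]]
wrist_force: [-0.3, -0.2, -1.9]
gripper_width: 0.091
```

Run:
```python
from h import *
go([.5434,-.1878,.185],11)
```

```text
travel [-0.05 -0.05  4.1 ] roll -0.07 cur yaw 10.93 tilt [-0.  0. -1.]
```

Emit:
{"op": "arm_command", "data": {
  "rows": [
    {"fingers": 0,"travel": [-0.05,-0.05,2],"roll": 0},
    {"fingers": 0,"travel": [-0.05,-0.05,4],"roll": 0},
    {"fingers": 0,"travel": [-0.05,-0.05,4.8],"roll": 0},
    {"fingers": 0,"travel": [-0.05,-0.05,5.2],"roll": 0},
    {"fingers": 0,"travel": [-0.05,-0.05,5.6],"roll": 0},
    {"fingers": 0,"travel": [-0.05,-0.05,5.6],"roll": 0}
  ]
}}

```text
time_s: 10.05
tcp_pos: [0.5438, -0.1869, 0.1704]
ee_rot: [[0.982, 0.191, 0.0], [0.191, -0.982, -0.0], [0.0, 0.0, -1.0]]
wrist_force: [0.2, 0.1, -1.1]
gripper_width: 0.087
```

Emit:
{"op": "arm_command", "data": {
  "rows": [
    {"fingers": 0,"travel": [0,0,0.5],"roll": 0},
    {"fingers": 0,"travel": [0,0,1.0],"roll": 0},
    {"fingers": 0,"travel": [0,0,1.5],"roll": 0},
    {"fingers": 0,"travel": [0,0,2.0],"roll": 0},
    {"fingers": 0,"travel": [0,0,2.0],"roll": 0}
  ]
}}

```text
time_s: 10.55
tcp_pos: [0.5431, -0.1865, 0.1492]
ee_rot: [[0.982, 0.191, -0.002], [0.191, -0.982, 0.0], [-0.002, -0.001, -1.0]]
wrist_force: [-0.3, 0.4, -1.6]
gripper_width: 0.087
```

Free entry, with no side force. Next is the push past the roller; home is at TCP z ≈ 0.129.

Emit:
{"op": "arm_command", "data": {
  "rows": [
    {"fingers": 0,"travel": [0,0,0.5],"roll": 0},
    {"fingers": 0,"travel": [0,0,1.0],"roll": 0},
    {"fingers": 0,"travel": [0,0,1.4],"roll": 0},
    {"fingers": 0,"travel": [0,0,1.8],"roll": 0},
    {"fingers": 0,"travel": [0,0,2.0],"roll": 0},
    {"fingers": 0,"travel": [0,0,2.0],"roll": 0}
  ]
}}

```text
time_s: 11.15
tcp_pos: [0.5444, -0.1879, 0.1319]
ee_rot: [[0.981, 0.192, 0.002], [0.192, -0.981, -0.003], [0.002, 0.003, -1.0]]
wrist_force: [-1.7, -3.1, 5.0]
gripper_width: 0.084
```

Emit:
{"op": "arm_command", "data": {
  "rows": [
    {"fingers": 0,"travel": [0,0,0.2],"roll": 0},
    {"fingers": 0,"travel": [0,0,0.4],"roll": 0},
    {"fingers": 0,"travel": [0,0,0.6],"roll": 0},
    {"fingers": 0,"travel": [0,0,0.6],"roll": 0}
  ]
}}

```text
time_s: 11.55
tcp_pos: [0.5445, -0.1881, 0.1293]
ee_rot: [[0.981, 0.193, 0.003], [0.193, -0.981, -0.004], [0.002, 0.004, -1.0]]
wrist_force: [-6.9, -1.2, 19.9]
gripper_width: 0.089
```

Emit:
{"op": "arm_command", "data": {
  "rows": [
    {"fingers": 0,"travel": [0,0,0.2],"roll": 0},
    {"fingers": 0,"travel": [0,0,0.4],"roll": 0},
    {"fingers": 0,"travel": [0,0,0.4],"roll": 0},
    {"fingers": 0,"travel": [0,0,0.4],"roll": 0}
  ]
}}

```text
time_s: 11.95
tcp_pos: [0.5448, -0.1883, 0.1289]
ee_rot: [[0.981, 0.194, 0.005], [0.194, -0.981, -0.005], [0.004, 0.006, -1.0]]
wrist_force: [-12.0, 3.3, 36.0]
gripper_width: 0.087
```

It is hard on the floor: 36 N with only 0.4 mm more travel. I'll ease off, release, rise and look.

Emit:
{"op": "arm_command", "data": {
  "rows": [
    {"fingers": 0,"travel": [0,0,-0.5],"roll": 0},
    {"fingers": 50,"travel": [0,0,-0.5],"roll": 0},
    {"fingers": 50,"travel": [0,0,-0.6],"roll": 0},
    {"fingers": 50,"travel": [0,0,-0.6],"roll": 0},
    {"fingers": 50,"travel": [0,0,-4],"roll": 0},
    {"fingers": 60,"travel": [0,0,-8],"roll": 0},
    {"fingers": 60,"travel": [0,0,-13],"roll": 0},
    {"fingers": 60,"travel": [0,0,-13],"roll": 0}
  ]
}}

```text
time_s: 12.75
tcp_pos: [0.5476, -0.1876, 0.2575]
ee_rot: [[0.981, 0.192, 0.014], [0.192, -0.981, -0.004], [0.013, 0.006, -1.0]]
wrist_force: [-0.3, -0.5, 1.6]
gripper_width: 0.582
```

Run:
```python
from h import *
s=sense(); im,d=capture("wrist"); save("w6",im); P=cloud("wrist",d,s); z=P[...,2]
print(s["tcp_pos"],s["gripper_width"])
m=(np.hypot(P[...,0]-.5434,P[...,1]+.1878)<.035)&(z>.11)&(z<.2); q=P[m]; print(m.sum(),np.percentile(q,[2,50,98],0).round(4).tolist())
go([.442,-.031,.26],11)
```

```text
[ 0.54761845 -0.18756592  0.25745782] 0.5824285049052508
692 [[0.5219, -0.1931, 0.1155], [0.5492, -0.1856, 0.1548], [0.5686, -0.1791, 0.1563]]
travel [ -7.19 -17.27  -0.74] roll 0.05 cur yaw 11.05 tilt [ 0.007  0.003 -1.   ]
```

View pics/w6.png

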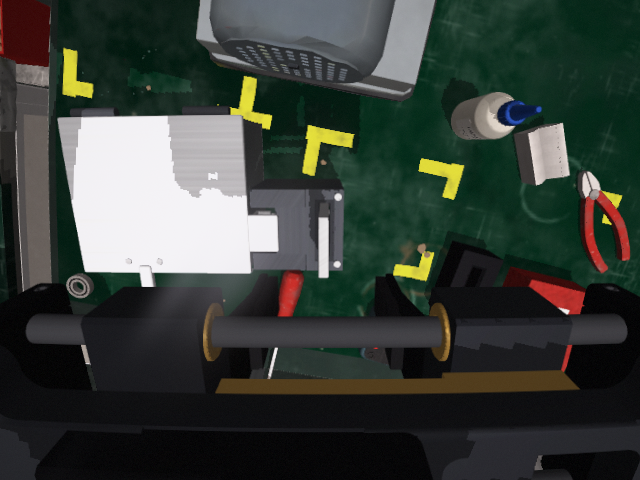

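The plate stands in the slot at (323, 240) with its top at 0.155 m, which is fully home. Back to the knob.

Emit:
{"op": "arm_command", "data": {
  "rows": [
    {"fingers": 60,"travel": [-7.2,-17.3,-0.7],"roll": 0},
    {"fingers": 60,"travel": [-7.2,-17.3,-0.7],"roll": 0},
    {"fingers": 60,"travel": [-7.2,-17.3,-0.7],"roll": 0},
    {"fingers": 60,"travel": [-7.2,-17.3,-0.7],"roll": 0},
    {"fingers": 60,"travel": [-7.2,-17.3,-0.7],"roll": 0},
    {"fingers": 60,"travel": [-7.2,-17.3,-0.7],"roll": 0},
    {"fingers": 60,"travel": [-7.2,-17.3,-0.7],"roll": 0}
  ]
}}

```text
time_s: 13.5
tcp_pos: [0.4401, -0.0308, 0.2564]
ee_rot: [[0.982, 0.191, -0.002], [0.191, -0.982, -0.001], [-0.002, 0.0, -1.0]]
wrist_force: [-0.5, -0.3, -0.3]
gripper_width: 0.599
```

Run:
```python
from h import *
print(sense()["tcp_pos"]);go([.442,-.0315,.097],11)
```

```text
[ 0.44010336 -0.03084689  0.25636225]
travel [ 0.2   0.1  15.94] roll -0.01 cur yaw 10.99 tilt [-0.002  0.    -1.   ]
```

Emit:
{"op": "arm_command", "data": {
  "rows": [
    {"fingers": 60,"travel": [0.2,0.1,4],"roll": 0},
    {"fingers": 60,"travel": [0.2,0.1,8],"roll": 0},
    {"fingers": 60,"travel": [0.2,0.1,12],"roll": 0},
    {"fingers": 60,"travel": [0.2,0.1,15.9],"roll": 0},
    {"fingers": 60,"travel": [0.2,0.1,15.9],"roll": 0},
    {"fingers": 0,"travel": [0.2,0.1,15.9],"roll": 0},
    {"fingers": 0,"travel": [0.2,0.1,15.9],"roll": 0},
    {"fingers": 0,"travel": [0.2,0.1,15.9],"roll": 0},
    {"fingers": 0,"travel": [0.2,0.1,15.9],"roll": 0},
    {"fingers": 0,"travel": [0.2,0.1,15.9],"roll": 0}
  ]
}}

```text
time_s: 14.5
tcp_pos: [0.4429, -0.0314, 0.0994]
ee_rot: [[0.981, 0.192, 0.003], [0.192, -0.981, -0.0], [0.003, 0.001, -1.0]]
wrist_force: [0.9, -2.5, 2.0]
gripper_width: 0.258
```

Emit:
{"op": "arm_command", "data": {
  "rows": [
    {"fingers": 0,"travel": [0,0,-0.8],"roll": 0},
    {"fingers": 0,"travel": [0.08,0,-1.5],"roll": 0},
    {"fingers": 0,"travel": [0.2,0,-2.2],"roll": 0},
    {"fingers": 0,"travel": [0.33,0,-2.98],"roll": 0},
    {"fingers": 0,"travel": [0.33,0,-2.98],"roll": 0}
  ]
}}

```text
time_s: 15.0
tcp_pos: [0.4459, -0.0307, 0.1292]
ee_rot: [[0.982, 0.191, 0.002], [0.191, -0.982, -0.0], [0.002, 0.001, -1.0]]
wrist_force: [2.5, -4.5, -1.9]
gripper_width: 0.25
```

The cover is free: it came up 30 mm at about 2 N. I'll carry on along the arc to 45°.

Emit:
{"op": "arm_command", "data": {
  "rows": [
    {"fingers": 0,"travel": [0.35,0,-1.45],"roll": 0},
    {"fingers": 0,"travel": [0.84,0,-2.88],"roll": 0},
    {"fingers": 0,"travel": [1.46,0,-4.25],"roll": 0},
    {"fingers": 0,"travel": [2.17,0,-5.57],"roll": 0},
    {"fingers": 0,"travel": [2.75,0,-6.45],"roll": 0},
    {"fingers": 0,"travel": [3.37,0,-7.29],"roll": 0},
    {"fingers": 0,"travel": [4.1,0,-8.15],"roll": 0},
    {"fingers": 0,"travel": [4.99,0,-9.07],"roll": 0},
    {"fingers": 0,"travel": [4.99,0,-9.07],"roll": 0},
    {"fingers": 0,"travel": [4.99,0,-9.07],"roll": 0}
  ]
}}

```text
time_s: 16.0
tcp_pos: [0.4928, -0.0218, 0.2182]
ee_rot: [[0.982, 0.191, -0.004], [0.191, -0.982, -0.001], [-0.004, 0.001, -1.0]]
wrist_force: [-1.5, -5.4, 1.2]
gripper_width: 0.254
```

Run:
```python
from h import *
s=sense(); print(s["tcp_pos"],s["wrist_force"],s["gripper_width"])
im,d=capture("scene"); save("s2",im[190:390,170:430].repeat(3,0).repeat(3,1)); P=cloud("scene",d); np.save("s2",P); z=P[...,2]
t=np.radians(11); c=np.array([.5466,-.0379])
q=P[...,:2]-c; X=q[...,0]*np.cos(t)+q[...,1]*np.sin(t);Y=-q[...,0]*np.sin(t)+q[...,1]*np.cos(t)
m=(np.abs(Y)<.07)&(X>-.03)&(X<.06)&(z>.11)&(z<.25); p=np.polyfit(X[m],z[m],1); print(m.sum(),p,np.degrees(np.arctan(-p[0])))
m=(np.hypot(P[...,0]-.5434,P[...,1]+.1878)<.035)&(z>.12)&(z<.17); print("plate top",m.sum(),np.percentile(z[m],98) if m.any() else None)
```

```text
[ 0.49275834 -0.02176227  0.21818566] [-1.51791376 -5.42929674  1.19776835] 0.25402143926688425
403 [-0.95350243  0.17619629] 43.63649433543267
plate top 131 0.15611925144111133
```

View pics/s2.png

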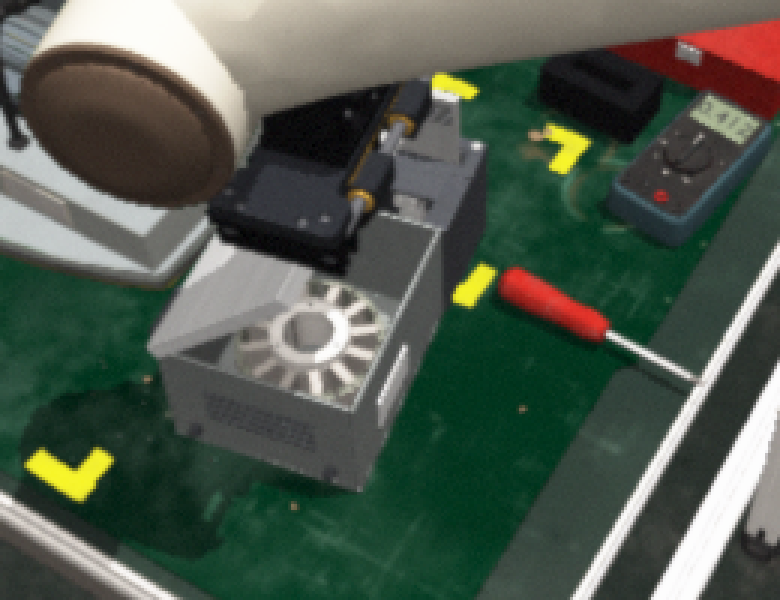

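The cover stands open at about 44°, held by the fingers; the screwdriver, meter and plate are in place. I'll add a small nudge and settle.

Emit:
{"op": "arm_command", "data": {
  "rows": [
    {"fingers": 0,"travel": [0.1,0,-0.1],"roll": 0},
    {"fingers": 0,"travel": [0.2,0,-0.2],"roll": 0},
    {"fingers": 0,"travel": [0.2,0,-0.2],"roll": 0},
    {"fingers": 0,"travel": [0.2,0,-0.2],"roll": 0},
    {"fingers": 0,"travel": [0.2,0,-0.2],"roll": 0}
  ]
}}

```text
time_s: 16.55
tcp_pos: [0.4944, -0.0214, 0.2199]
ee_rot: [[0.982, 0.191, -0.004], [0.191, -0.982, -0.001], [-0.004, 0.001, -1.0]]
wrist_force: [-0.8, -5.9, 0.7]
gripper_width: 0.254
```

Run:
```python
from h import *
s=sense(); print(s["tcp_pos"],s["wrist_force"],s["gripper_width"],np.degrees(np.arcsin((s["tcp_pos"][2]-.0985+.004)/.172)))
print(finish_job())
```

```text
[ 0.49441937 -0.02144767  0.21985831] [-0.84387079 -5.90004333  0.72222735] 0.25433233160929597 46.78817726410828
the job is handed in; nothing more can be done
None
```

The cover is open at about 45° and the fingers still hold its knob. I handed the job in at about 16.6 s.

- **Tug:** I pulled the knob up first. It stopped hard at about 0.05 rad with 27 N, so the catch was on. I then lowered the cover and let go.
- **Key plate:** I took the plate from its stand and slid it into the slot. Pushing to 36 N gave only another 0.4 mm, so it was on the floor. With the fingers off, its top measured 0.155 m, which is fully home, and I left it there.
- **Opening:** The cover then came up freely along its arc.

**Last checks:**
- **Angle:** The checks differ slightly. Before a last 1° nudge, the scene depth gave 43.6°. After it, my quick height formula gave 46.8°, which is slightly high because it counts the knob's 4 mm height offset the wrong way; corrected, it is about 45°.
- **Grip:** The gripper opening is steady at 0.254, which fits the ball knob. A side force of about 6 N remains on the wrist.
- **Plate and bystanders:** The plate was still home in the last picture. The multimeter and screwdriver looked undisturbed there. The bottle, V-block, side cutter and bearing were last seen in place after the plate went in, before the final lift.

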